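# Lock two bracelet drums into their display docks

### The arm

A 6-joint arm with a two-finger parallel gripper is mounted at the origin on the work surface. World frame = base frame: x ahead of the robot, y to its left, z up, the work surface at z = 0. Lengths are in mm, angles in rad, forces in N, time in s.
With the tool pointing down it reaches from about 225 to 725 mm from the base axis. Payload 3.1 kg.
Tool frame: the origin (TCP) lies between the finger pads; the fingertips stand 17 mm ahead of it and the grasp point (between the pads) lies 2 mm behind it; y points along the fingers, z is the direction in which the jaws open and shut, and the axes are right-handed (so a half turn about y gives the same grasp; the last joint's range is limited). The gripper opens to 85 mm and grips with 20 to 120 N. Pads are 22 mm wide; open, the fingers measure 114 mm over their backs; the gripper's body (76 mm by 85 mm) begins 54 mm behind the grasp point. The pads swing forward as they close: fully open they stand 13 mm farther back than shut.
Start: joints at [-1.293, 0.048, 0.099, 1.622, 0, 1.443], TCP at [207.23, -482.362, 248.312] pointing down, gripper open.
Joint ranges: [-2.91, 2.91], [-0.99, 1.94], [-1.21, 1.42], [-2.12, 2.29], [-1.49, 1.47], [-3.14, 3.14]. Speed limits (rad/s): [2.79, 2.79, 3.14, 3.14, 3.14, 3.14].

### API

Orientations are given as a unit quaternion [x, y, z, w].
In Python, from workcell import status, grab_frame, r gives the robot as it stands.
- The arm moves only by the tool jog_arm, never from a script. Its arguments are lists of equal length, an entry for each row: "delta_pos": the shift along the tool's x, y, z in cm, a list of three; "spin": the turn about the tool's y in rad; "fingers": the opening, from -1 (shut) to 1 (fully open). A call has 1 to 12 rows; each row shifts and turns the commanded pose from where the row before left it, along the tool's axes as they then stand; what a row does not reach is not made up. A row lasts 1/12 s, in which the tool goes at most 41.7 mm and 7.16 degrees, less where a joint would pass 70% of its speed; a pose out of reach is approached as far as the arm can. A call with a gripper value outside its range is refused whole. The fingers move at their own pace and stop on an object; "grip_force" is the grip in N (left out, the last holds). Time passes only in rows, so rows that do not move let the fingers close. It gives the time, the measured TCP pose, the force and the opening at its end, in the units of the state.
- status.get_obs(): the state, without advancing time (a new reading comes with each control period).
- grab_frame(name): name is "side" or "top" or "wrist"; returns a dict with "img" (420x560x3 uint8, red, green, blue), "camera_matrix" (3x3 intrinsics, pixels), "world_from_camera" (4x4, takes a point from camera to world coordinates); the wrist camera has in their place "T_tool_cam" (4x4, takes a point from camera to tool coordinates, whose origin is the TCP and whose axes are the tool frame's). Camera axes: x right, y up, looking along -z (the intrinsics and any distortion apply to the point x, -y, -z); pixel columns grow to the right and rows downward; lengths in mm; the calibration is good to about 2 mm. A picture is of the moment at which its call begins: read the wrist's pose just before it. There is no depth.
- r.sign_off(): hands the job in, once; it reports no verdict.
The state is a dict: "time": time; "joints": joint angles; "joint_vel": joint speeds; "joint_torque": joint torques, N m; "eef_pos": TCP position; "orientation": TCP orientation; "wrist_force": force on the tool from outside, world axes, zero at the start; "ft_torque": the same for the moment, N m; "gripper_width": opening from 0.0 (shut) to 1.0 (fully open).
Only numpy, scipy, OpenCV 4.12 (cv2) and the standard library are available. Lean on these libraries where they do the work, as an engineer would, in place of code of your own. Each camera call takes 0.05 s, during which the arm holds its last target. There are 200 camera calls.

### The job

Lock both bracelet drums into the display docks. At the empty dock, press the red bar back until it stays back by itself, slide the gold drum along the table (without lifting it) fully home into the V so that it rests against both faces, and press that bar once more so that it springs out across the drum; the silver drum is already home in the other dock, so its bar, which is held back now, only has to be released. Finish with both bars fully out and the drums still home and upright, and leave the gift box, the watch case and the bangle where they are.

Things in the scene. Friction and masses are not known exactly. Their poses are not given: they have to be found in the camera images.
- dock_a_seat (a point): Dock A, empty at the start, fixed to the table at a yaw of up to 0.15 rad. Point on the table where the axis of a drum that is fully home stands. x points into the V, y to the bar's housing, z up. Two upright wooden faces, 45 mm high, at 45 degrees either side of x meet at x +57 mm and end at y +-60 mm (x 0); the mouth opens to -x. No floor plate: drums slide on the table.
- dock_a_box (a point): Centre of the top of dock A's grey bar housing, 46 mm along the dock's x, 110 mm along y, 52 mm high; in the dock_a_seat frame it covers x -85 to -39 mm and y +65 to +175 mm. A black rail, 30 mm high, joins it to the V at y +65 to +95 mm.
- dock_a_bar_pad (a point): Centre, 33 mm up, of the press face of the red plate on the end of dock A's bar; moves with the bar. The face looks to the dock's -y, is 50 mm wide (x), 42 mm high (12 to 54 mm up); plate 12 mm thick. In the dock_a_seat frame: x -80 mm, y -15 mm + travel. The steel bar behind it, 14 mm thick, runs along y at x -62 mm; when out it spans the mouth, 14 mm in front of a home drum.
- dock_a_bar (a joint): Travel of dock A's bar (m), along the dock's +y: 0 fully out (as at the start), 0.066 held back, 0.0785 hard stop. Push-push latch: pressed from 0 to the stop (at least 0.077) and let go, it stays at 0.066; pressed to the stop again and let go, it springs out to 0. Spring 3 N at 0, 9 N at the stop. It must come out to 0 before it can latch again.
- dock_b_seat (a point): The same point of dock B, exactly alike, in which the silver drum stands home at the start. Same axes and sizes as dock_a_seat.
- dock_b_box (a point): The same point on dock B's housing.
- dock_b_bar_pad (a point): The same point on dock B's bar.
- dock_b_bar (a joint): The same for dock B's bar, held back (0.066) at the start.
- gold_drum_mid (a point): Centre, half-way up (30 mm above its underside), of the loose bracelet drum with gold bands: an upright black cylinder, 80 mm in diameter, 60 mm high, about 0.35 kg; too wide for most grippers. z is its axis. It starts standing on the table in front of dock A, to the -y side of its mouth.
- silver_drum_mid (a point): The same for the silver-banded drum, equal in size, that stands home in dock B.
- gift_box: Yellow gift box, 89 x 89 mm, 46 mm high; origin under its centre. Leave alone.
- watch_case: Black watch case with a gold line, 70 x 100 mm, 36 mm high; origin under its centre. Leave alone.
- bangle: Single brass bangle lying flat, 72 mm across, 10 mm high; origin under its centre. Leave alone.
Mind the look-alikes: they are no part of the job. Of the things that look like the part that bears silver_drum_mid, take the one that is farthest from the robot's base at the start. What is shaped like the part that bears gold_drum_mid but purple is not meant.

How it is judged:
By the outcome, as a careful person would: the job done as asked, in the order asked, and still so for the second after the job is handed in, with the robot touching nothing.
It also fails if it takes over 72 s, if anything falls off the work surface, if the arm or the gripper's body presses on something with over 40 N, if the wrist force passes 120 N, or if a joint passes its speed limit or range.

## Working session

There is one attempt and no reset: what is moved stays moved. The work goes in short steps, Python scripts to look and compute and a tool call to move; the robot and the scene stay as the last step left them, time stands still between calls to the robot, and variables do not carry over. Pictures are saved under pics/ and viewed, about 8 in all and at most 12, crops included, and the job is handed in when it is done.

Besides the shell and the picture viewer there is one more tool, called after "Emit:" as a command line: name --pt "numbers of a row" for each row, then --argument value for the rest. jog_arm: Moves the arm, as the interface text tells. Its arguments: {"type":"object","properties":{"delta_pos":{"type":"array","items":{"type":"array","items":{"type":"number"}}},"spin":{"type":"array","items":{"type":"number"}},"fingers":{"type":"array","items":{"type":"number"}},"grip_force":{"type":"number"}},"required":["delta_pos","spin","fingers"]}

```bash
mkdir -p pics; ls
python3 - <<'E'
from workcell import status, grab_frame, r
import cv2,numpy as np
print(status.get_obs())
for n in("top","side"):
    f=grab_frame(n); cv2.imwrite(f"pics/{n}0.png",f["img"][:,:,::-1]); np.savez(f"pics/{n}0.npz",**f)
    print({k:(v.tolist() if hasattr(v,'tolist') else v) for k,v in f.items() if k!="img"})
f=grab_frame("wrist");print(f["T_tool_cam"],f["camera_matrix"],f.keys())
E
```

```text
pics
{'time': 0.0, 'joints': array([-1.29279529e+00,  4.87424626e-02,  9.75928957e-02,  1.62203232e+00,
       -3.35636990e-05,  1.44299976e+00]), 'joint_vel': array([ 2.19571358e-04, -1.58238092e-03,  3.95386533e-04, -5.45380232e-05,
        1.16194970e-03, -3.09372244e-04]), 'joint_torque': array([ 4.19026974e-04, -3.38784492e+01,  3.20012605e+01,  2.04732490e-02,
       -3.41445748e-04,  2.63751101e-07]), 'eef_pos': array([ 207.06321626, -481.8034244 ,  247.11898206]), 'orientation': array([-0.14256377,  0.69344125, -0.69176094,  0.14241353]), 'wrist_force': array([ 0.40845535, -0.34708274, -0.05296751]), 'ft_torque': array([ 0.03820323,  0.05613678, -0.05583097]), 'gripper_width': 0.9972814517354208}
{'camera_matrix': [[468.5422482313483, 0.0, 285.2325298265326], [0.0, 468.5422482313483, 210.8011456283232], [0.0, 0.0, 1.0]], 'world_from_camera': [[-0.020746787770225466, 0.987475598172555, -0.15640177048541218, 306.1104440996953], [-0.9997125221036676, -0.01860935502657004, 0.015118368120228333, 23.14627486719021], [0.012018483529168195, 0.15667046600827292, 0.98757780510419, 1299
[... 210 characters left out ...]
321, 0.3137517769967455, -0.3600565174320819, 79.34853514517589], [-0.4775447252731856, -0.5860787612226911, 0.6545706386689167, 729.69985230744], [-0.0056487766544835736, 0.7470418382360258, 0.6647530242482899, 814.7649915646723], [0.0, 0.0, 0.0, 1.0]]}
[[-4.07378886e-04 -9.63566442e-01 -2.67468775e-01 -6.75533240e+01]
 [-2.32841544e-04  2.67468881e-01 -9.63566471e-01 -1.24092174e+02]
 [ 9.99999890e-01 -3.30258793e-04 -3.33319473e-04 -6.29835440e-01]
 [ 0.00000000e+00  0.00000000e+00  0.00000000e+00  1.00000000e+00]] [[306.89391199   0.         277.56358292]
 [  0.         306.89391199 209.26685162]
 [  0.           0.           1.        ]] dict_keys(['img', 'camera_matrix', 'T_tool_cam'])
```

View pics/top0.png

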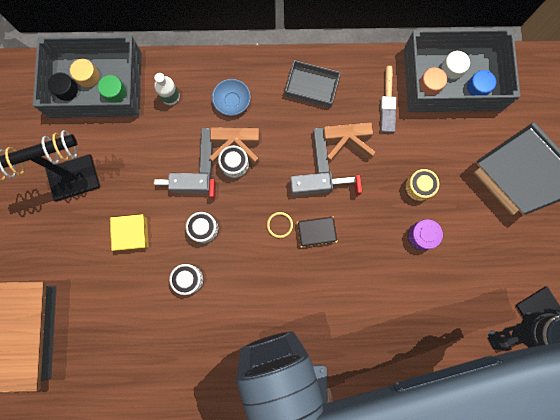

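View pics/side0.png

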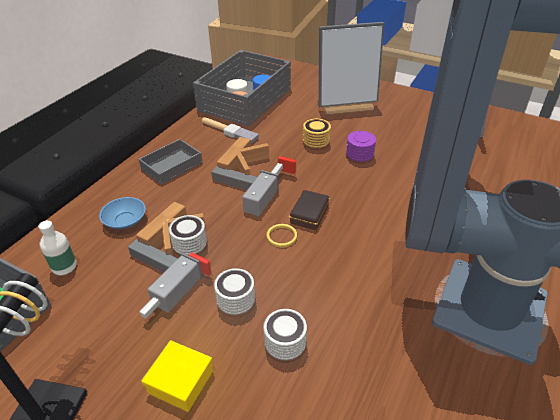

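The top view shows dock A at right: housing (311,184), red pad (358,184), V apex near (335,150). The gold drum is at (425,184), with the purple decoy at (428,235). Dock B is at left: pad (212,187), silver drum home at (233,160). The side view agrees, with the look-alike silver drums standing nearer the robot.

```bash
cat > h.py <<'E'
import numpy as np,cv2
from scipy.spatial.transform import Rotation as R
def ray(f,uv,z,T=None):
    T=f["world_from_camera"] if T is None else T
    uv=np.atleast_2d(np.array(uv,float)); K=f["camera_matrix"]
    d=np.c_[(uv[:,0]-K[0,2])/K[0,0],-(uv[:,1]-K[1,2])/K[1,1],-np.ones(len(uv))]@T[:3,:3].T
    o=T[:3,3]; return (o+d*((z-o[2])/d[:,2])[:,None])[:,:2]
def blobs(img,lo,hi,box,amin=15):
    m=cv2.inRange(cv2.cvtColor(img,cv2.COLOR_RGB2HSV),lo,hi); k=np.zeros_like(m); x0,y0,x1,y1=box; k[y0:y1,x0:x1]=m[y0:y1,x0:x1]
    cs=[c for c in cv2.findContours(k,0,1)[0] if cv2.contourArea(c)>=amin]
    return sorted(cs,key=cv2.contourArea,reverse=True),k
E
python3 - <<'E'
from h import *
f=dict(np.load("pics/top0.npz")); im=f["img"]
def show(n,lo,hi,box,z,amin=15):
    for c in blobs(im,lo,hi,box,amin)[0]:
        (cx,cy),wh,a=cv2.minAreaRect(c); p=ray(f,cv2.boxPoints(((cx,cy),wh,a)),z)
        print(n,cv2.contourArea(c),np.round([cx,cy],1),ray(f,[(cx,cy)],z).round(0)[0],p.round(0).tolist())
show("redA",(0,170,120),(6,255,255),(340,165,380,205),54)
show("redB",(0,170,120),(6,255,255),(195,165,225,210),54)
show("woodA",(7,130,150),(16,255,255),(315,115,385,165),45,30)
show("woodB",(7,130,150),(16,255,255),(200,120,270,165),45,30)
show("houseA",(0,0,90),(180,60,200),(285,170,333,197),52,50)
show("houseB",(0,0,90),(180,60,200),(165,170,209,197),52,50)
show("gold",(18,90,90),(35,255,255),(395,160,450,210),55)
show("purple",(135,80,60),(160,255,255),(400,210,450,260),60)
show("silver",(0,0,180),(180,50,255),(215,140,250,185),60)
for n,b in(("a",(280,110,400,210)),("b",(150,110,270,210))):
    x0,y0,x1,y1=b; cv2.imwrite(f"pics/c{n}.png",cv2.resize(im[y0:y1,x0:x1,::-1],None,fx=4,fy=4,interpolation=2))
a,b=[cv2.imread(f"pics/c{n}.png") for n in"ab"]; cv2.imwrite("pics/ab.png",cv2.resize(np.hstack([a,b]),(800,333)))
E
```

```text
woodA 929.5 [354.4 139.7] [ 702. -193.] [[747.0, -109.0], [754.0, -276.0], [656.0, -276.0], [650.0, -111.0]]
woodA 113.5 [353.6 117.1] [ 767. -193.] [[772.0, -121.0], [781.0, -265.0], [763.0, -265.0], [754.0, -122.0]]
woodA 44.0 [348.7 155.3] [ 657. -175.] [[662.0, -147.0], [682.0, -161.0], [652.0, -203.0], [632.0, -189.0]]
woodB 845.0 [239.5 143.5] [696. 127.] [[745.0, 209.0], [742.0, 44.0], [648.0, 46.0], [650.0, 208.0]]
houseA 662.5 [311.1 180.6] [586. -68.] [[608.0, -10.0], [618.0, -122.0], [564.0, -126.0], [554.0, -14.0]]
houseB 657.5 [187.5 180. ] [594. 268.] [[622.0, 324.0], [620.0, 212.0], [565.0, 212.0], [567.0, 323.0]]
gold 35.5 [423.9 181.2] [ 578. -376.] [[611.0, -337.0], [614.0, -415.0], [546.0, -414.0], [542.0, -337.0]]
purple 798.0 [425. 234.] [ 433. -367.] [[474.0, -324.0], [472.0, -416.0], [392.0, -410.0], [394.0, -319.0]]
silver 620.0 [232.5 159.5] [647. 145.] [[648.0, 199.0], [703.0, 145.0], [646.0, 90.0], [591.0, 145.0]]
```

View pics/ab.png

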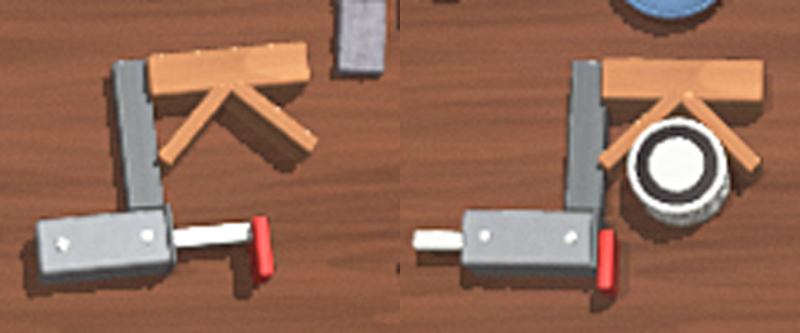

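The crop shows dock A's bar out with its pad at the right, and dock B's pad against its housing with the drum seated in the V. From the housing edges:
- **Dock A:** seat about (661,-183), yaw about 0.075.
- **Dock B:** seat about (658,147), yaw about -0.018.

Next: shut the fingers and turn so the jaws lie along dock A's x.

```bash
cat >> h.py <<'E'
DOCK={"a":(661.,-183.,.075),"b":(658.,147.,-.018)}
def pose():
    from workcell import status
    o=status.get_obs(); return o,R.from_quat(o["orientation"]).as_matrix()
def d2w(k,x,y):
    a,b,t=DOCK[k]; return np.array([a+x*np.cos(t)-y*np.sin(t),b+x*np.sin(t)+y*np.cos(t)])
def w2d(k,p):
    a,b,t=DOCK[k]; d=np.array(p)[:2]-[a,b]; return np.array([d@[np.cos(t),np.sin(t)],d@[-np.sin(t),np.cos(t)]])
def go(k,*pts):
    """dock-frame points (x,y,z) -> tool deltas in cm"""
    o,M=pose(); p=o["eef_pos"]; print("t",round(o["time"],2),"dock",w2d(k,p).round(1),"z",p[2].round(1),"F",o["wrist_force"].round(1))
    t=DOCK[k][2]; zx=M[:2,2]; a=np.arctan2(zx[1],zx[0]); print("jaw yaw-dock",round(a-t,3),"toolx",M[:,0].round(2),"j",o["joints"].round(2))
    for q in pts:
        w=np.r_[d2w(k,*q[:2]),q[2]]; print(q,"cm",(M.T@(w-p)/10).round(2)); p=w
E
python3 -c "
from h import *
go('a')"
```

```text
t 0.15 dock [-475.  -264.1] z 247.4 F [ 0.1  0.4 -0.3]
jaw yaw-dock -1.24 toolx [-0.92 -0.39 -0.  ] j [-1.29  0.05  0.1   1.62  0.    1.44]
```

Emit:
jog_arm --pt "0 0 0" --pt "0 0 0" --pt "0 0 0" --pt "0 0 0" --pt "0 0 0" --pt "0 0 0" --pt "0 0 0" --pt "0 0 0" --pt "0 0 0" --pt "0 0 0" --pt "0 0 0" --pt "0 0 0" --spin '[-0.1033, -0.1033, -0.1033, -0.1033, -0.1033, -0.1033, -0.1033, -0.1033, -0.1033, -0.1033, -0.1033, -0.1033]' --fingers '[-1, -1, -1, -1, -1, -1, -1, -1, -1, -1, -1, -1]'

```text
time: 1.15
eef_pos: [207.2, -482.1, 247.8]
orientation: [-0.519, 0.48, -0.479, 0.52]
wrist_force: [1.3, -0.3, 0.2]
gripper_width: 0.001
```

```bash
python3 -c "
from h import *
go('a',(-80,-100,200))"
```

```text
t 1.15 dock [-475.  -264.3] z 247.8 F [ 1.3 -0.3  0.2]
jaw yaw-dock 0.005 toolx [ 0.08 -1.   -0.  ] j [-1.29  0.05  0.1   1.62 -0.    0.2 ]
(-80, -100, 200) cm [-16.24   4.79  39.58]
```

Emit:
jog_arm --pt "-1.35 0.4 3.3" --pt "-1.35 0.4 3.3" --pt "-1.35 0.4 3.3" --pt "-1.35 0.4 3.3" --pt "-1.35 0.4 3.3" --pt "-1.35 0.4 3.3" --pt "-1.35 0.4 3.3" --pt "-1.35 0.4 3.3" --pt "-1.35 0.4 3.3" --pt "-1.35 0.4 3.3" --pt "-1.35 0.4 3.3" --pt "-1.35 0.4 3.3" --spin '[0, 0, 0, 0, 0, 0, 0, 0, 0, 0, 0, 0]' --fingers '[-1, -1, -1, -1, -1, -1, -1, -1, -1, -1, -1, -1]'

```text
time: 2.15
eef_pos: [591.3, -290.1, 199.5]
orientation: [0.518, -0.481, 0.481, -0.518]
wrist_force: [0.4, -0.1, 0.5]
gripper_width: 0.001
```

```bash
cat >> h.py <<'E'
def wrist(name):
    from workcell import grab_frame
    o,M=pose(); f=grab_frame("wrist"); T=np.eye(4); T[:3,:3]=M; T[:3,3]=o["eef_pos"]; f["T"]=T@f["T_tool_cam"]
    cv2.imwrite(f"pics/{name}.png",f["img"][:,:,::-1]); np.savez(f"pics/{name}.npz",**f); return f
E
python3 -c "
from h import *
go('a',(-80,-60,200))
wrist('w1')"
```

```text
t 2.15 dock [ -77.5 -101.6] z 199.5 F [ 0.4 -0.1  0.5]
jaw yaw-dock -0.0 toolx [ 0.07 -1.   -0.  ] j [-0.56  0.4   0.42  1.59 -0.    0.94]
(-80, -60, 200) cm [-4.16 -0.05 -0.25]
```

View pics/w1.png

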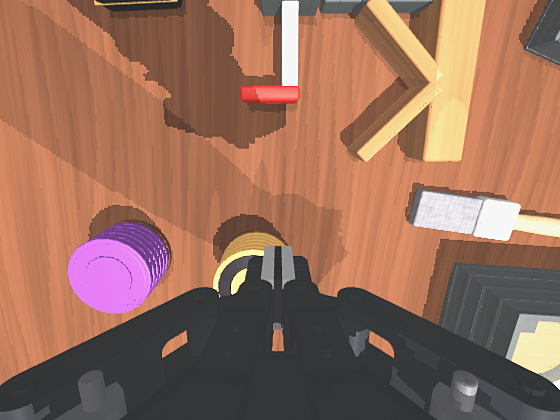

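The wrist view shows dock A: the pad's top edge at (242-300, ~95), the V apex at (430,80), the lower wing end near (362,158), and part of the gold drum's top near (240,272). I'll cast these into the dock frame.

Run:
```python
from h import *
f=dict(np.load("pics/w1.npz")); im=f["img"]
p=lambda uv,z: (ray(f,uv,z,f["T"]).round(1)).tolist()
for c in blobs(im,(0,170,100),(4,255,255),(220,75,320,115),50)[0]+blobs(im,(172,170,100),(180,255,255),(220,75,320,115),50)[0]:
    r_=cv2.minAreaRect(c); print("red",r_,p(cv2.boxPoints(r_),54))
g=cv2.resize(im[0:170,330:500,::-1],None,fx=3.5,fy=3.5,interpolation=2); h=cv2.resize(im[225:300,200:300,::-1],None,fx=2,fy=2)
g[0:0]=0; cv2.imwrite("pics/w1v.png",g)
for n,uv in(("apex",(410,81)),("wing end-",(362,159)),("back",(440,0)),("back2",(430,160))): print(n,p([uv],45),w2d("a",p([uv],45)[0]))
# gold drum top: pale yellow ring
for lo,hi in(((20,40,150),(35,255,255)),):
    cs,k=blobs(im,lo,hi,(205,225,300,300),10); print([ (cv2.boundingRect(c),cv2.contourArea(c)) for c in cs])
```

```text
red ((269.5, 94.5), (17.0, 59.0), 90.0) [[552.8, -194.3], [601.0, -190.7], [602.3, -203.9], [553.3, -207.5]]
apex [[694.6, -178.7]] [33.82774203  1.77027375]
wing end- [[663.9, -246.6]] [ -1.87368181 -63.63850498]
back [[706.9, -118.0]] [50.64139772 61.37799961]
back2 [[725.1, -242.8]] [ 59.43900675 -64.43488556]
[((213, 249, 51, 43), 290.5), ((231, 269, 16, 26), 174.5)]
```

View pics/w1v.png

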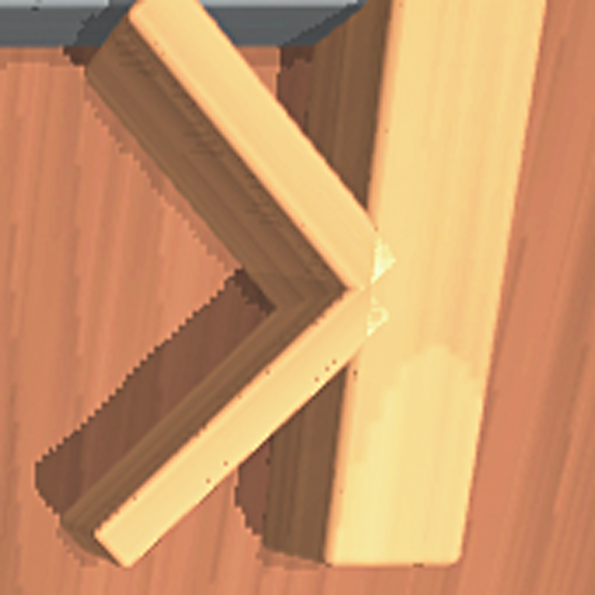

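The crop shows the inner top edges: apex at (430,82), wing ends at (357,152) and (367,3.5). The foot of the apex is at (407,86).

Run:
```python
from h import *
f=dict(np.load("pics/w1.npz"))
P=ray(f,[(430,82),(357,152),(366.6,3.5)],45,f["T"]); A0=ray(f,[(407,86.5)],0,f["T"]); print(P.round(1),A0)
a,b,c=P; u=(a-b)/np.linalg.norm(a-b)+(a-c)/np.linalg.norm(a-c); t=np.arctan2(u[1],u[0]); print("yaw bis",t,"yaw wing",np.arctan2(*(-(c-b)*[1,-1])))
for yaw in (t,.075): print("seat",a-57*np.array([np.cos(yaw),np.sin(yaw)]), "mid",(b+c)/2)
print("gold top",[ray(f,[q],60,f["T"]) .round(1).tolist() for q in((240,280),(213,270))])
```

```text
[[ 711.5 -178.2]
 [ 658.5 -240.7]
 [ 649.3 -124.7]] [[ 710.09895417 -176.90686518]]
yaw bis 0.07822153819961422 yaw wing 0.07872053165617202
seat [ 654.71340678 -182.68489498] mid [ 653.89949924 -182.7193827 ]
seat [ 654.69935268 -182.50180599] mid [ 653.89949924 -182.7193827 ]
gold top [[[560.8, -367.4]], [[535.0, -358.9]]]
```

```bash
sed -i 's/"a":(661.,-183.,.075)/"a":(655.,-182.6,.078)/' h.py; python3 -c "
from h import *
go('a',(-80,-60,200),(-80,-60,35),(-80,53,35))"
```

```text
t 2.2 dock [-66.3 -98.3] z 196.5 F [ 3.5  1.2 -2. ]
jaw yaw-dock 0.002 toolx [ 0.08 -1.   -0.01] j [-0.55  0.41  0.42  1.58  0.01  0.94]
(-80, -60, 200) cm [-3.84 -0.34 -1.36]
(-80, -60, 35) cm [ 0.08 16.5  -0.04]
(-80, 53, 35) cm [-11.3    0.06   0.03]
```

Emit:
jog_arm --pt "-1.9 0 -0.7" --pt "-1.9 0 -0.7" --pt "0 2.7 0" --pt "0 2.7 0" --pt "0 2.7 0" --pt "0 2.7 0" --pt "0 2.7 0" --pt "0 2.7 0" --pt "0 0 0" --pt "0 0 0" --spin '[0, 0, 0, 0, 0, 0, 0, 0, 0, 0]' --fingers '[-1, -1, -1, -1, -1, -1, -1, -1, -1, -1]'

```text
time: 3.03
eef_pos: [571.0, -253.3, 35.8]
orientation: [0.519, -0.483, 0.479, -0.518]
wrist_force: [-0.5, -0.9, 0.2]
gripper_width: 0.002
```

```bash
python3 -c "
from h import *
go('a',(-80,48,35))
wrist('w2')"
```

```text
t 3.03 dock [-89.3 -63.9] z 35.8 F [-0.5 -0.9  0.2]
jaw yaw-dock -0.003 toolx [ 0.07 -1.   -0.  ] j [-0.52  0.37  0.04  1.25 -0.    0.97]
(-80, 48, 35) cm [-11.2    0.11   0.89]
```

View pics/w2.png

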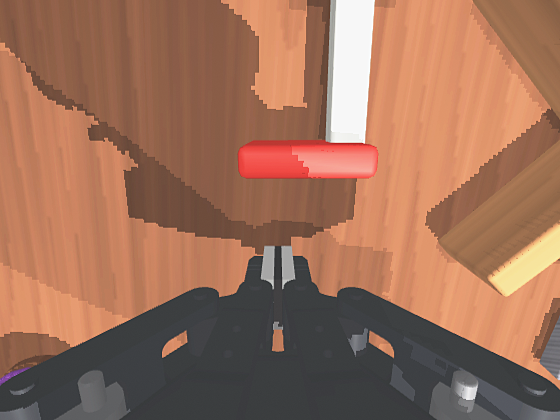

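The fingers stand 4 cm before the pad. The plate spans columns 240-378 and the fingers are at 277, so a 9 mm shift in dock x centres them.

Emit:
jog_arm --pt "0 0 0.9" --pt "-1.2 0 0" --pt "-1.2 0 0" --pt "-1.2 0 0" --pt "-1.2 0 0" --pt "-1.2 0 0" --pt "-1.2 0 0" --pt "-1.2 0 0" --pt "-1.2 0 0" --pt "-1.0 0 0" --pt "-0.6 0 0" --pt "0 0 0" --spin '[0, 0, 0, 0, 0, 0, 0, 0, 0, 0, 0, 0]' --fingers '[-1, -1, -1, -1, -1, -1, -1, -1, -1, -1, -1, -1]'

```text
time: 4.08
eef_pos: [574.5, -143.7, 40.2]
orientation: [0.52, -0.478, 0.483, -0.517]
wrist_force: [0.1, -8.6, 0.7]
gripper_width: -0.001
```

```bash
python3 -c "
from h import *
go('a',(-80,53,35))"
```

```text
t 4.08 dock [-77.2  45.1] z 40.2 F [ 0.1 -8.6  0.7]
jaw yaw-dock -0.003 toolx [ 0.07 -1.    0.01] j [-0.35  0.27 -0.07  1.23 -0.01  1.14]
(-80, 53, 35) cm [-0.79  0.52 -0.28]
```

Emit:
jog_arm --pt "-0.3 0.2 0" --pt "-0.3 0.2 0" --pt "-0.2 0 0" --pt "0 0 0" --spin '[0, 0, 0, 0]' --fingers '[-1, -1, -1, -1]'

```text
time: 4.42
eef_pos: [574.9, -137.1, 37.4]
orientation: [0.519, -0.478, 0.485, -0.517]
wrist_force: [0.5, -9.0, 3.5]
gripper_width: 0.001
```

Emit:
jog_arm --pt "-0.2 0.1 0" --pt "-0.2 0 0" --pt "0 0 0" --spin '[0, 0, 0]' --fingers '[-1, -1, -1]'

```text
time: 4.67
eef_pos: [574.9, -136.3, 37.1]
orientation: [0.521, -0.477, 0.487, -0.515]
wrist_force: [-0.2, -15.7, 5.0]
gripper_width: 0.003
```

The force rose sharply at 52.5 mm, where the stop was predicted. I'll retract, lift, and move to view both the pad and the gold drum.

Emit:
jog_arm --pt "3 0 0" --pt "3 0 0" --pt "3 0 0" --pt "2 -3 -1" --pt "2 -3 -2" --pt "2 -3.5 -2" --pt "2 -3 -2" --pt "3 -3 -2" --pt "3 -1 -2" --pt "2 0 -1" --pt "0 0 0" --pt "0 0 0" --spin '[0, 0, 0, 0, 0, 0, 0, 0, 0, 0, 0, 0]' --fingers '[-1, -1, -1, -1, -1, 0.2, 0.2, 0.2, 0.2, 0.2, 0.2, 0.2]'

```text
time: 5.67
eef_pos: [474.9, -383.1, 192.8]
orientation: [-0.518, 0.481, -0.481, 0.518]
wrist_force: [0.3, 0.6, -0.0]
gripper_width: 0.602
```

```bash
python3 -c "
from h import *
go('a',(-97,-232,100))
wrist('w3')"
```

```text
t 5.67 dock [-195.2 -185.8] z 192.8 F [ 0.3  0.6 -0. ]
jaw yaw-dock -0.005 toolx [ 0.07 -1.   -0.  ] j [-0.79  0.27  0.23  1.54  0.    0.71]
(-97, -232, 100) cm [4.58 9.28 9.84]
```

View pics/w3.png

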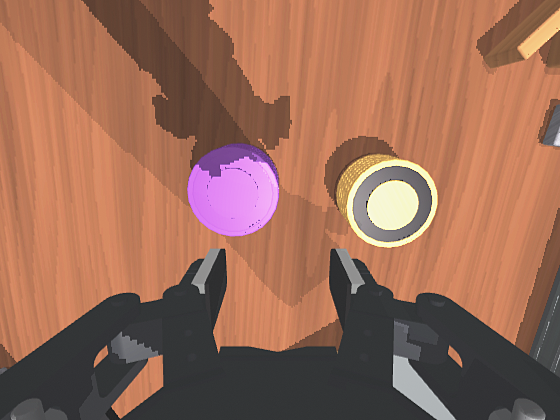

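The gold drum's top is centred at (393,205) and the purple one's at (233,190). The pad is out of this view, so I'll check its latch from the top camera.

Run:
```python
from h import *
f=dict(np.load("pics/w3.npz"))
for q in((393,205),(233,190)):
    p=ray(f,[q],60,f["T"])[0]; print(p.round(1),w2d("a",p).round(1))
from workcell import grab_frame
g=grab_frame("top"); cv2.imwrite("pics/top1.png",g["img"][:,:,::-1])
for nm,im in(("old",np.load("pics/top0.npz")["img"]),("new",g["img"])):
  for lo,hi in(((0,150,60),(5,255,255)),((170,150,60),(180,255,255))):
    for c in blobs(im,lo,hi,(200,165,380,205),5)[0]: m=cv2.boundingRect(c); print(nm,m,ray(g,[(m[0]+m[2]/2,m[1]+m[3]/2)],54))
go('a')
```

```text
[ 574.2 -374.9] [ -95.5 -185.5]
[ 435.7 -371.8] [-233.4 -171.6]
old (209, 179, 7, 20) [[566.89837096 199.74058886]]
old (354, 175, 8, 21) [[ 569.39717539 -195.36536658]]
new (209, 179, 7, 20) [[566.89837096 199.74058886]]
new (332, 177, 7, 21) [[ 564.96325338 -133.85547887]]
t 5.77 dock [-194.5 -184.3] z 191.9 F [-0.3  0.2  0.3]
jaw yaw-dock -0.002 toolx [ 0.08 -1.   -0.  ] j [-0.79  0.27  0.23  1.54  0.    0.71]
```

Pad A is held back: it moved about 63 mm and stayed. The gold drum is at dock (-95.5,-185.5). I'll go down behind it.

Emit:
jog_arm --pt "1.7 2.0 1.65" --pt "1.7 2.0 1.65" --pt "1.75 2.0 1.65" --pt "0 2.1 1.65" --pt "0 0 1.65" --pt "0 0 1.6" --pt "0 0 0" --pt "0 1.95 0" --pt "0 1.95 0" --pt "0 1.95 0" --pt "0 1.95 0" --pt "0 0 0" --spin '[0, 0, 0, 0, 0, 0, 0, 0, 0, 0, 0, 0]' --fingers '[0.2, 0.2, 0.2, 0.2, 0.2, 0.2, 0.2, 0.2, 0.2, 0.2, 0.2, 0.2]'

```text
time: 6.77
eef_pos: [574.7, -423.2, 27.5]
orientation: [0.519, -0.484, 0.477, -0.519]
wrist_force: [-0.3, 1.0, -2.5]
gripper_width: 0.598
```

```bash
python3 -c "
from h import *
go('a',(-95.5,-42,32))"
```

```text
t 6.77 dock [ -98.8 -233.6] z 27.5 F [-0.3  1.  -2.5]
jaw yaw-dock -0.002 toolx [ 0.08 -1.   -0.01] j [-0.73  0.61  0.35  1.33  0.    0.77]
(-95.5, -42, 32) cm [-19.16  -0.3    0.3 ]
```

Emit:
jog_arm --pt "-0.4 -0.4 0.3" --pt "-0.6 0 0" --pt "-1.0 0 0" --pt "-1.2 0 0" --pt "-1.2 0 0" --pt "-1.2 0 0" --pt "-1.2 0 0" --pt "-1.2 0 0" --pt "-1.2 0 0" --pt "-1.2 0 0" --pt "-0.8 0 0" --pt "-0.4 0 0" --spin '[0, 0, 0, 0, 0, 0, 0, 0, 0, 0, 0, 0]' --fingers '[0.2, 0.2, 0.2, 0.2, 0.2, 0.2, 0.2, 0.2, 0.2, 0.2, 0.2, 0.2]'

```text
time: 7.77
eef_pos: [572.6, -310.7, 38.9]
orientation: [-0.518, 0.48, -0.482, 0.519]
wrist_force: [0.6, -2.8, 1.4]
gripper_width: 0.599
```

```bash
python3 -c "
from h import *
go('a',(-95.5,-42,32))
wrist('w4')"
```

```text
t 7.77 dock [ -92.2 -121.2] z 38.9 F [ 0.6 -2.8  1.4]
jaw yaw-dock -0.002 toolx [ 0.08 -1.    0.  ] j [-0.6   0.42  0.12  1.27 -0.    0.9 ]
(-95.5, -42, 32) cm [-7.92  0.68 -0.35]
```

View pics/w4.png

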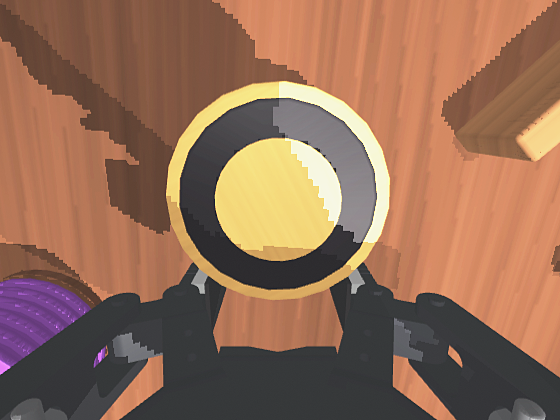

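The drum is cradled between the fingers, its top centred at (278,190). I'll keep pushing to dock y = 0.

Emit:
jog_arm --pt "-0.6 0.2 -0.1" --pt "-0.9 0.2 -0.1" --pt "-1.1 0.2 -0.1" --pt "-1.1 0 0" --pt "-1.1 0 0" --pt "-1.1 0 0" --pt "-0.9 0 0" --pt "-0.6 0 0" --pt "-0.3 0 0" --pt "0 0 0" --pt "0 0 0" --spin '[0, 0, 0, 0, 0, 0, 0, 0, 0, 0, 0]' --fingers '[0.2, 0.2, 0.2, 0.2, 0.2, 0.2, 0.2, 0.2, 0.2, 0.2, 0.2]'

```text
time: 8.73
eef_pos: [562.6, -233.9, 30.8]
orientation: [-0.518, 0.481, -0.48, 0.519]
wrist_force: [0.3, 0.1, -0.7]
gripper_width: 0.599
```

```bash
python3 -c "
from h import *
go('a',(-95.5,-42,32))
f=wrist('w5')
cs,k=blobs(f['img'],(18,40,60),(40,255,255),(150,60,410,310),200)
for c in cs: 
  (u,v),r_=cv2.minEnclosingCircle(c); p=ray(f,[(u,v)],60,f['T'])[0]; print(u,v,r_,p,w2d('a',p))
"
```

```text
t 8.73 dock [-96.1 -43.9] z 30.8 F [ 0.3  0.1 -0.7]
jaw yaw-dock -0.003 toolx [ 0.08 -1.   -0.  ] j [-0.5   0.33 -0.02  1.23  0.    0.99]
(-95.5, -42, 32) cm [-0.2  -0.12  0.06]
277.2716979980469 189.93943786621094 121.08292388916016 [ 558.60195206 -185.93495112] [-96.36481622   4.1866144 ]
```

Emit:
jog_arm --pt "1.5 0 0" --pt "2.0 0 0" --pt "0 -2.5 0" --pt "0 -2.5 0" --pt "0 -2.5 -0.5" --pt "-2 0 -2" --pt "-3 0 -2" --pt "-3 0 -2" --pt "0 0 0" --pt "0 0 0" --pt "0 0 0" --pt "0 0 0" --spin '[0, 0, 0, 0, 0, 0, 0, 0, 0.12, 0.12, 0.12, 0.12]' --fingers '[0.2, 0.2, 0.2, 0.2, 0.2, 0.2, 0.2, 0.2, 0.2, 0.2, 0.2, 0.2]'

```text
time: 9.78
eef_pos: [494.7, -195.7, 106.5]
orientation: [0.387, -0.592, 0.592, -0.387]
wrist_force: [0.2, -0.6, 0.1]
gripper_width: 0.599
```

Emit:
jog_arm --pt "0 0 0" --pt "0 0 0" --pt "0 0 0" --pt "0 0 0" --pt "0 0 0" --pt "0 0 0" --pt "0 0 0" --pt "0 0 0" --pt "0 0 0" --pt "0 0 0" --pt "0 0 0" --spin '[0.12, 0.12, 0.12, 0.12, 0.12, 0.12, 0.12, 0.12, 0.12, 0.01, 0]' --fingers '[0.2, 0.2, 0.2, 0.2, 0.2, 0.2, 0.2, 0.2, 0.2, 0.2, 0.2]'

```text
time: 10.7
eef_pos: [494.9, -195.7, 106.4]
orientation: [0.027, -0.707, 0.707, -0.027]
wrist_force: [0.3, -0.4, 0.4]
gripper_width: 0.6
```

```bash
python3 -c "
from h import *
f=wrist('w6')
go('a',(-151,2,100),(-151,2,32))
"
```

```text
t 10.75 dock [-160.7   -0.4] z 106.4 F [ 0.8  0.2 -0.1]
jaw yaw-dock -1.572 toolx [-1.   -0.08 -0.  ] j [-0.5   0.08 -0.15  1.34 -0.    2.56]
(-151, 2, 100) cm [-0.97  0.64 -0.25]
(-151, 2, 32) cm [ 0.   6.8 -0. ]
```

View pics/w6.png

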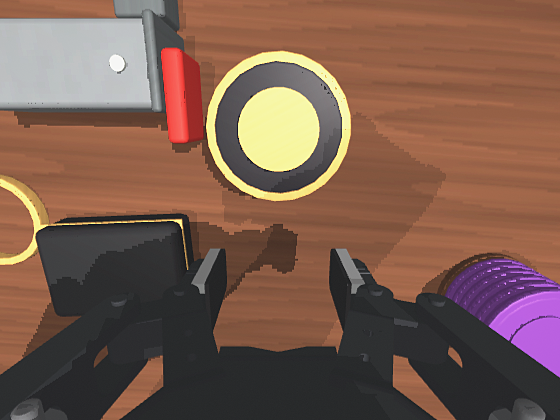

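The view shows the gold drum at (279,126), the pad's face edge at (201,140) close beside it, and the watch case at (40-190, 215-315) to the left of the fingers.

Run:
```python
from h import *
f=dict(np.load("pics/w6.npz"))
for n,q,z in(("drum",(279,126),60),("padtopR",(202,120),54),("padbot",(189,140),54),("case R",(188,218),36),("case near R",(180,310),36),("case foot R",(190,270),0)):
    p=ray(f,[q],z,f["T"])[0]; print(n,p.round(1),w2d("a",p).round(1))
```

```text
drum [ 561.1 -190.9] [-94.3  -1. ]
padtopR [ 561.  -148.3] [-91.1  41.5]
padbot [ 549.6 -141.1] [-101.9   49.5]
case R [ 497.6 -135.5] [-153.2   59.2]
case near R [ 427.4 -129.7] [-222.8   70.5]
case foot R [ 440.9 -127. ] [-209.1   72.1]
```

Emit:
jog_arm --pt "-1.0 0 0" --pt "0 2.4 0" --pt "0 2.4 0" --pt "0 2.5 0" --pt "0 0 0" --pt "-0.6 0 0" --pt "-0.8 0 0" --pt "-1.0 0 0" --pt "-1.0 0 0" --pt "-1.0 0 0" --pt "-1.0 0 0" --pt "-1.0 0 0" --spin '[0, 0, 0, 0, 0, 0, 0, 0, 0, 0, 0, 0]' --fingers '[0.2, 0.2, 0.2, 0.2, 0.2, 0.2, 0.2, 0.2, 0.2, 0.2, 0.2, 0.2]'

```text
time: 11.75
eef_pos: [571.1, -189.8, 35.7]
orientation: [0.026, -0.706, 0.707, -0.028]
wrist_force: [-0.8, -0.9, -0.8]
gripper_width: 0.6
```

```bash
python3 -c "
from h import *
go('a',(-42,0,32))
f=wrist('w7')
cs,k=blobs(f['img'],(18,40,60),(40,255,255),(150,60,410,310),200)
for c in cs: 
  (u,v),r_=cv2.minEnclosingCircle(c); p=ray(f,[(u,v)],60,f['T'])[0]; print(u,v,r_,p,w2d('a',p))
"
```

```text
t 11.75 dock [-84.2  -0.6] z 35.7 F [-0.8 -0.9 -0.8]
jaw yaw-dock -1.573 toolx [-1.   -0.08 -0.  ] j [-0.43  0.3  -0.04  1.23 -0.    2.63]
(-42, 0, 32) cm [-4.22  0.38 -0.07]
277.5251159667969 200.18356323242188 64.68301391601562 [ 613.60755577 -185.93611041] [-41.52654508  -0.10062927]
277.34710693359375 190.43101501464844 114.83458709716797 [ 616.92648987 -185.62275143] [-38.19328483  -0.04683748]
```

Emit:
jog_arm --pt "-0.6 0.1 0" --pt "-0.8 0.1 0" --pt "-0.8 0 0" --pt "-0.6 0 0" --pt "-0.5 0 0" --pt "-0.3 0 0" --pt "-0.2 0 0" --pt "0 0 0" --pt "0 0 0" --spin '[0, 0, 0, 0, 0, 0, 0, 0, 0]' --fingers '[0.2, 0.2, 0.2, 0.2, 0.2, 0.2, 0.2, 0.2, 0.2]'

```text
time: 12.55
eef_pos: [606.9, -186.3, 31.2]
orientation: [-0.026, 0.707, -0.707, 0.027]
wrist_force: [-1.0, -0.6, -0.2]
gripper_width: 0.597
```

```bash
python3 -c "
from h import *
go('a',(-42,0,32))"
```

```text
t 12.55 dock [-48.2   0. ] z 31.2 F [-1.  -0.6 -0.2]
jaw yaw-dock -1.573 toolx [-1.   -0.08 -0.  ] j [-0.4   0.39  0.06  1.24  0.    2.66]
(-42, 0, 32) cm [-0.62 -0.08  0.  ]
```

Emit:
jog_arm --pt "-0.3 0 0" --pt "-0.3 0 0" --pt "-0.2 0 0" --pt "0 0 0" --pt "0 0 0" --spin '[0, 0, 0, 0, 0]' --fingers '[0.2, 0.2, 0.2, 0.2, 0.2]'

```text
time: 12.97
eef_pos: [614.2, -185.7, 31.0]
orientation: [-0.027, 0.707, -0.707, 0.026]
wrist_force: [-1.8, -0.4, 1.9]
gripper_width: 0.597
```

Emit:
jog_arm --pt "-0.2 0 0" --pt "-0.2 0 0" --pt "0 0 0" --pt "0 0 0" --spin '[0, 0, 0, 0]' --fingers '[0.2, 0.2, 0.2, 0.2]'

```text
time: 13.3
eef_pos: [614.6, -185.8, 30.9]
orientation: [0.029, -0.706, 0.707, -0.023]
wrist_force: [-11.4, -0.8, 6.2]
gripper_width: 0.598
```

Firm contact: 11 N and no further travel. I'll back out, rise and look.

Emit:
jog_arm --pt "1.0 0 0" --pt "2.0 0 0" --pt "2.5 0 0" --pt "2.5 -2 0" --pt "2.5 -3 0" --pt "0 -3.5 0" --pt "0 -2.5 0" --pt "0 0 0" --pt "0 0 0" --pt "0 0 0" --spin '[0, 0, 0, 0, 0, 0, 0, 0, 0, 0]' --fingers '[0.2, 0.2, 0.2, 0.2, 0.2, -1, -1, -1, -1, -1]'

```text
time: 14.13
eef_pos: [514.4, -193.3, 141.3]
orientation: [-0.026, 0.707, -0.707, 0.027]
wrist_force: [0.2, 0.2, -0.1]
gripper_width: 0.001
```

```bash
python3 -c "
from h import *
f=wrist('w8')
go('a')
"
```

```text
t 14.18 dock [-141.7    0.7] z 140.3 F [-0.4  0.5 -1.1]
jaw yaw-dock -1.573 toolx [-1.   -0.08  0.  ] j [-0.48  0.11 -0.05  1.41  0.    2.58]
```

View pics/w8.png

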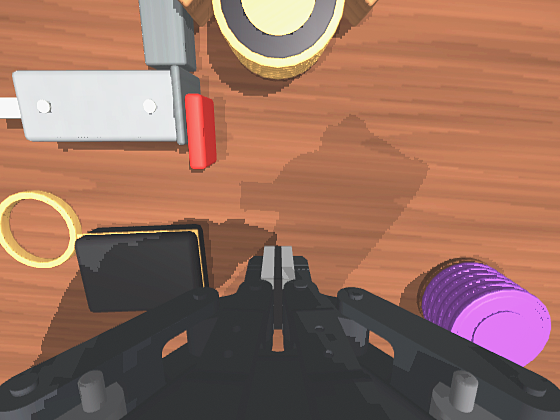

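The drum's near rim is at (278,70), with the wings just at the frame's top. I'll move forward for a better look at the seating, and use that position for the press.

Emit:
jog_arm --pt "-2 -1 0" --pt "-2 -1 0" --pt "-1.6 -1 0" --pt "0 0 0" --pt "0 0 0" --pt "0 0 0" --spin '[0, 0, 0, 0, 0, 0]' --fingers '[-1, -1, -1, -1, -1, -1]'

```text
time: 14.68
eef_pos: [568.5, -188.7, 169.4]
orientation: [-0.028, 0.707, -0.706, 0.026]
wrist_force: [-0.1, -0.1, -0.2]
gripper_width: 0.003
```

```bash
python3 -c "
from h import *
f=wrist('w9')
go('a')
"
```

```text
t 14.73 dock [-87.    0.6] z 169.5 F [ 0.1  0.1 -0.6]
jaw yaw-dock -1.573 toolx [-1.   -0.08  0.  ] j [-0.43  0.24  0.16  1.49 -0.    2.63]
```

View pics/w9.png

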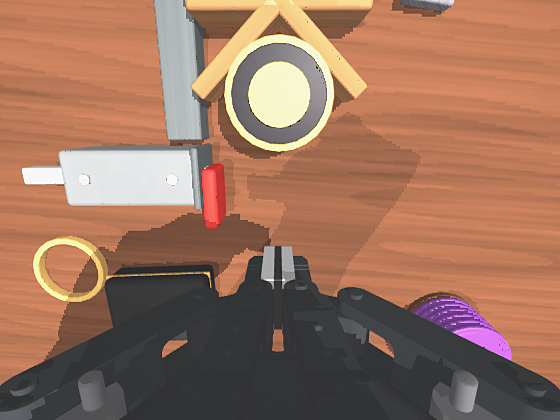

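The drum sits symmetrically between both wings, centre (279,93), touching each. Turning back for the second press.

Emit:
jog_arm --pt "0 0 0" --pt "0 0 0" --pt "0 0 0" --pt "0 0 0" --pt "0 0 0" --pt "0 0 0" --pt "0 0 0" --pt "0 0 0" --pt "0 0 0" --pt "0 0 0" --pt "0 0 0" --pt "0 0 0" --spin '[-0.12, -0.12, -0.12, -0.12, -0.12, -0.12, -0.12, -0.12, -0.12, -0.12, -0.12, -0.12]' --fingers '[-1, -1, -1, -1, -1, -1, -1, -1, -1, -1, -1, -1]'

```text
time: 15.73
eef_pos: [568.2, -189.0, 170.3]
orientation: [-0.488, 0.513, -0.512, 0.487]
wrist_force: [-0.6, 0.0, 0.3]
gripper_width: -0.001
```

Emit:
jog_arm --pt "0 0 0" --pt "0 0 0" --pt "0 0 0" --spin '[-0.12, -0.011, 0]' --fingers '[-1, -1, -1]'

```text
time: 15.98
eef_pos: [568.6, -189.1, 170.6]
orientation: [0.518, -0.482, 0.481, -0.518]
wrist_force: [0.3, 0.4, -0.1]
gripper_width: 0.002
```

```bash
python3 -c "
from h import *
f=dict(np.load('pics/w9.npz')); p=ray(f,[(279,93)],60,f['T'])[0]; print('drum',p,w2d('a',p))
go('a',(-82,15,150),(-82,15,35),(-82,52,35))
"
```

```text
drum [ 656.62218427 -182.31217152] [1.63967995 0.16055123]
t 15.98 dock [-86.7   0.3] z 170.6 F [ 0.3  0.4 -0.1]
jaw yaw-dock -0.005 toolx [ 0.07 -1.   -0.  ] j [-0.43  0.24  0.16  1.49 -0.    1.07]
(-82, 15, 150) cm [-1.47  2.06  0.46]
(-82, 15, 35) cm [1.00e-02 1.15e+01 2.00e-02]
(-82, 52, 35) cm [-3.7   0.   -0.02]
```

Drum measured at dock (1.6,0.2), so home. Descending, then pressing.

Emit:
jog_arm --pt "-0.7 2.6 0.4" --pt "-0.7 2.7 0.1" --pt "0 2.7 0" --pt "0 2.7 0" --pt "0 2.8 0" --pt "0 0 0" --pt "-1.0 0 0" --pt "-1.0 0 0" --pt "-0.8 0 0" --pt "-0.4 0 0" --pt "-0.3 0 0" --pt "0 0 0" --spin '[0, 0, 0, 0, 0, 0, 0, 0, 0, 0, 0, 0]' --fingers '[-1, -1, -1, -1, -1, -1, -1, -1, -1, -1, -1, -1]'

```text
time: 16.98
eef_pos: [572.4, -142.5, 38.9]
orientation: [0.52, -0.478, 0.484, -0.517]
wrist_force: [-0.5, -8.4, -2.9]
gripper_width: 0.004
```

```bash
python3 -c "
from h import *
go('a',(-82,52.5,35))"
```

```text
t 16.98 dock [-79.3  46.4] z 38.9 F [-0.5 -8.4 -2.9]
jaw yaw-dock -0.003 toolx [ 0.07 -1.    0.01] j [-0.35  0.26 -0.08  1.22 -0.01  1.14]
(-82, 52.5, 35) cm [-0.61  0.38 -0.28]
```

Emit:
jog_arm --pt "-0.3 0.1 0" --pt "-0.3 0.1 0" --pt "-0.2 0.1 0" --pt "-0.2 0 0" --pt "0 0 0" --spin '[0, 0, 0, 0, 0]' --fingers '[-1, -1, -1, -1, -1]'

```text
time: 17.4
eef_pos: [572.4, -136.5, 38.5]
orientation: [0.521, -0.476, 0.487, -0.515]
wrist_force: [-2.8, -14.4, 3.2]
gripper_width: -0.002
```

Emit:
jog_arm --pt "-0.15 0 0" --pt "0 0 0" --pt "2 0 0" --pt "3 0 0" --pt "3 0 0" --pt "3 0 0" --pt "2 0 0" --pt "0 -3 -1" --pt "0 -3 -1" --pt "0 -3 -1" --pt "0 -2 -1" --pt "0 0 0" --spin '[0, 0, 0, 0, 0, 0, 0, 0, 0, 0, 0, 0]' --fingers '[-1, -1, -1, -1, -1, -1, -1, -1, -1, -1, -1, -1]'

```text
time: 18.4
eef_pos: [542.8, -262.8, 153.2]
orientation: [-0.517, 0.476, -0.486, 0.519]
wrist_force: [0.0, -0.5, 1.4]
gripper_width: 0.004
```

```bash
cat >> h.py <<'E'
def red():
    from workcell import grab_frame
    g=grab_frame("top"); im=g["img"]
    for c in blobs(im,(0,150,60),(5,255,255),(190,160,380,210),5)[0]: m=cv2.boundingRect(c); print("red",m,ray(g,[(m[0]+m[2]/2,m[1]+m[3]/2)],54)[0].round(0))
    return g
E
python3 -c "
from h import *
cv2.imwrite('pics/top2.png',red()['img'][:,:,::-1])
go('a')
go('b',(-80,0,150),(-80,15,150),(-80,15,35))"
```

```text
red (209, 179, 7, 20) [567. 200.]
red (354, 175, 8, 20) [ 571. -195.]
t 18.45 dock [-118.2  -70.6] z 150.3 F [0.  0.4 0.4]
jaw yaw-dock -0.003 toolx [ 0.08 -1.    0.01] j [-0.56  0.24  0.11  1.44  0.    0.93]
t 18.45 dock [-108.  -411.2] z 150.3 F [0.  0.4 0.4]
jaw yaw-dock 0.093 toolx [ 0.08 -1.    0.01] j [-0.56  0.24  0.11  1.44  0.    0.93]
(-80, 0, 150) cm [-40.68  -0.18   6.62]
(-80, 15, 150) cm [-1.49 -0.01  0.14]
(-80, 15, 35) cm [-0.08 11.5  -0.11]
```

Bar A is fully out, back at its starting pixel. Now to dock B at a safe height.

Emit:
jog_arm --pt "-2 0 0.5" --pt "-3.4 0 0.5" --pt "-3.6 0 0.5" --pt "-3.6 0 0.5" --pt "-3.6 0 0.5" --pt "-3.6 0 0.5" --pt "-3.6 0 0.5" --pt "-3.6 0 0.5" --pt "-3.6 0 0.5" --pt "-3.6 0 0.5" --pt "-3.4 0 0.5" --pt "-2 0 0.5" --spin '[0, 0, 0, 0, 0, 0, 0, 0, 0, 0, 0, 0.093]' --fingers '[-1, -1, -1, -1, -1, -1, -1, -1, -1, -1, -1, -1]'

```text
time: 19.45
eef_pos: [569.1, 143.0, 143.3]
orientation: [-0.496, 0.504, -0.503, 0.497]
wrist_force: [-0.0, -0.1, 1.0]
gripper_width: -0.0
```

Emit:
jog_arm --pt "0 0 0" --pt "0 0 0" --spin '[0, 0]' --fingers '[-1, -1]'

```text
time: 19.62
eef_pos: [569.5, 140.2, 143.1]
orientation: [0.497, -0.503, 0.503, -0.497]
wrist_force: [0.2, -0.5, -1.0]
gripper_width: 0.001
```

```bash
sed -i 's/"b":(658.,147.,-.018)/"b":(652.,145.,-.018)/' h.py; python3 -c "
from h import *
f=wrist('w10')
for c in blobs(f['img'],(0,170,60),(5,255,255),(100,0,450,250),100)[0]:
    r_=cv2.minAreaRect(c); p=ray(f,cv2.boxPoints(r_),54,f['T']); print(r_,p.round(1).tolist(),[w2d('b',q).round(0).tolist() for q in p])
go('b',(-80,15,150),(-80,15,35))"
```

```text
((283.0, 130.0), (18.0, 72.0), 90.0) [[549.6, 210.5], [597.7, 209.9], [598.0, 198.2], [549.2, 198.8]] [[-104.0, 64.0], [-55.0, 64.0], [-55.0, 52.0], [-104.0, 52.0]]
t 19.67 dock [-82.3  -7.6] z 143.2 F [ 1.  -0.  -0.1]
jaw yaw-dock 0.003 toolx [-0.01 -1.    0.  ] j [ 0.13  0.21  0.07  1.43 -0.    1.71]
(-80, 15, 150) cm [-2.26 -0.68  0.24]
(-80, 15, 35) cm [-1.00e-02  1.15e+01  0.00e+00]
```

View pics/w10.png

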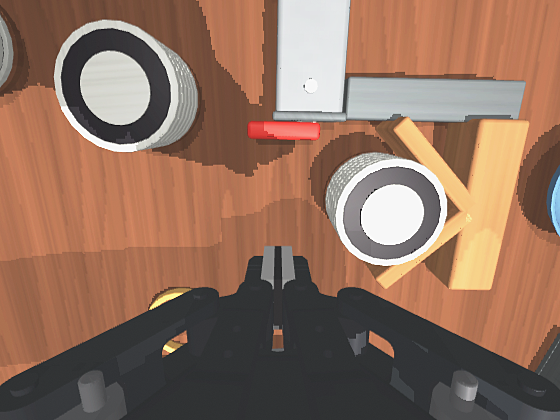

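Dock B's pad is at (283,130), measured at dock (-79.5, face 52). The silver drum at (390,213) is in its V, and the bangle is clear behind. Pressing.

Emit:
jog_arm --pt "-1.0 2.6 0.1" --pt "-0.8 2.7 0" --pt "0 2.7 0" --pt "0 2.7 0" --pt "0 0.2 0" --pt "0 0 0" --pt "-1.0 0 0" --pt "-1.2 0 0" --pt "-1.0 0 0" --pt "-0.8 0 0" --pt "-0.4 0 0" --pt "0 0 0" --spin '[0, 0, 0, 0, 0, 0, 0, 0, 0, 0, 0, 0]' --fingers '[-1, -1, -1, -1, -1, -1, -1, -1, -1, -1, -1, -1]'

```text
time: 20.67
eef_pos: [574.3, 199.1, 37.4]
orientation: [0.496, -0.501, 0.507, -0.495]
wrist_force: [-0.3, -8.4, 4.2]
gripper_width: 0.003
```

```bash
python3 -c "
from h import *
go('b',(-80,53,35))"
```

```text
t 20.67 dock [-78.7  52.7] z 37.4 F [-0.3 -8.4  4.2]
jaw yaw-dock 0.0 toolx [-0.02 -1.    0.01] j [ 0.23  0.31 -0.02  1.23 -0.01  1.82]
(-80, 53, 35) cm [-0.03  0.24 -0.14]
```

Emit:
jog_arm --pt "-0.2 0 0" --pt "-0.2 0 0" --pt "-0.2 0 0" --pt "0 0 0" --spin '[0, 0, 0, 0]' --fingers '[-1, -1, -1, -1]'

```text
time: 21.0
eef_pos: [574.3, 200.1, 37.4]
orientation: [0.497, -0.5, 0.51, -0.492]
wrist_force: [-1.2, -18.7, 5.9]
gripper_width: 0.004
```

Stop reached (18.7 N). Retract and rise.

Emit:
jog_arm --pt "0 0 0" --pt "2 0 0" --pt "3 0 0" --pt "3 0 0" --pt "3 0 0" --pt "1.5 0 0" --pt "0 -3 -1" --pt "0 -3 -2" --pt "0 -3 -3" --pt "0 -3 -3" --pt "0 0 -3" --pt "0 0 0" --spin '[0, 0, 0, 0, 0, 0, 0, 0, 0, 0, 0, 0]' --fingers '[-1, -1, -1, -1, -1, -1, -1, -1, -1, -1, -1, -1]'

```text
time: 22.0
eef_pos: [448.0, 84.8, 156.9]
orientation: [0.495, -0.503, 0.504, -0.497]
wrist_force: [-0.1, 0.2, -0.9]
gripper_width: -0.001
```

Emit:
jog_arm --pt "0 -2 -3" --pt "0 -2 -3" --pt "0 0 -2" --pt "0 0 0" --pt "0 0 0" --pt "0 0 0" --spin '[0, 0, 0, 0, 0, 0]' --fingers '[-1, -1, -1, -1, -1, -1]'

```text
time: 22.5
eef_pos: [372.1, 85.2, 193.8]
orientation: [0.495, -0.504, 0.505, -0.496]
wrist_force: [0.2, -0.4, 0.6]
gripper_width: 0.002
```

```bash
python3 -c "
from h import *
g=red(); go('b')
im=g['img'][:,:,::-1]; old=np.load('pics/top0.npz')['img'][:,:,::-1]
for n,c,b in (('yellow/gift',(22,150),(100,205,160,260)),('silverB',None,(215,140,250,185)),('gold drum',(18,60),(300,120,380,180)),('bangle',(18,80),(255,205,300,245))):
  for q,i in(('old',old),('new',im)):
    lo,hi=((0,0,180),(180,50,255)) if c is None else ((18,c[1],90),(38,255,255))
    cs,k=blobs(np.ascontiguousarray(i[:,:,::-1]),lo,hi,b,5); ys,xs=np.nonzero(k); print(n,q,len(xs),(xs.mean().round(1),ys.mean().round(1)) if len(xs) else None)
cv2.imwrite('pics/fin.png',cv2.resize(im[100:270,80:450],None,fx=2.1,fy=2.1))"
```

```text
red (354, 175, 8, 20) [ 571. -195.]
red (233, 179, 6, 20) [566. 136.]
t 22.55 dock [-278.9  -64.9] z 193.4 F [-0.4 -0.1  0.8]
jaw yaw-dock 0.001 toolx [-0.02 -1.   -0.  ] j [ 0.05 -0.34 -0.35  1.55  0.    1.64]
yellow/gift old 205 (np.float64(135.8), np.float64(235.0))
yellow/gift new 206 (np.float64(135.8), np.float64(234.8))
silverB old 399 (np.float64(232.9), np.float64(159.3))
silverB new 483 (np.float64(231.2), np.float64(163.4))
gold drum old 0 None
gold drum new 431 (np.float64(351.7), np.float64(155.5))
bangle old 140 (np.float64(280.0), np.float64(224.4))
bangle new 141 (np.float64(279.9), np.float64(224.3))
```

Run:
```python
from h import *
g=red(); old=np.load('pics/top0.npz')['img']
for q,i in(('old',old),('new',g['img'])):
    cs,k=blobs(i,(0,0,180),(180,50,255),(215,140,250,170),5); ys,xs=np.nonzero(k); print(q,len(xs),xs.mean(),ys.mean())
    p=i[215:250,295:342].astype(int); print('case dark px',(p.sum(2)<110).sum(), np.argwhere(p.sum(2)<110).mean(0))
from workcell import r; print(r.sign_off())
```

```text
red (354, 175, 8, 20) [ 571. -195.]
red (233, 179, 6, 20) [566. 136.]
old 354 232.92090395480227 157.79943502824858
case dark px 2 [30.5  9. ]
new 351 232.96866096866097 157.84615384615384
case dark px 4 [24.5  13.25]
the job is handed in; nothing more can be done
None
```

The job is handed in at about 22.6 s of robot time. By my checks, both drums are locked in their docks.

- **Dock A:** I pressed the bar to its stop, and the top camera showed it staying back. I then pushed the gold drum along the table in two cradled pushes, until about 11 N built up with no further travel. The wrist view put it at (1.6, 0.2) mm from the seat, touching both faces. I pressed the bar again, and its pad returned to its starting pixel, so it is fully out.
- **Dock B:** I pressed the bar once to its stop. The pad moved about 64 mm outward, which fits fully out. The silver drum's centre shifted by less than 0.1 px.
- **Things to leave alone:** The gift box and bangle are unchanged, to within about 0.2 px.
- **Checks that failed or were not made:**
    - My check on the watch case was useless because its mask caught almost no pixels. No move's planned path touched it, and the nearest finger was planned to pass about 19 mm away.
    - My first before-and-after comparison of the silver drum shifted by about 4 px, most likely because its mask included the released bar. I repeated it without the bar.
    - I could not view the final picture because the limit of 12 was reached. The final state, including both drums being upright, rests on pixel masks and the earlier views.

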